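Empty the mill jar's grinding rods onto the test sieve

ROBOT

A 6-joint arm with a two-finger parallel gripper is mounted at the origin on the work surface. World frame = base frame: x ahead of the robot, y to its left, z up, the work surface at z = 0. Lengths are in mm, angles in rad, forces in N, time in s.
With the tool pointing down it reaches from about 325 to 850 mm from the base axis. Payload 4.4 kg.
Tool frame: the origin (TCP) lies at the very end of the fingers, on their centre line; the grasp point (between the pads) lies 19 mm behind it; z points along the fingers, y is the line along which they close (so a half turn about z gives the same grasp; the last joint's range is limited). The gripper opens to 94 mm and grips with 3 to 60 N. Pads are 16 mm wide; open, the fingers measure 119 mm over their backs; the gripper's body (75 mm by 177 mm) begins 78 mm behind the grasp point.
Start: joints at [1.002, 0.207, 1.542, -0, 1.393, -0.15], TCP at [233.841, 525.305, 205.447] pointing down, gripper open.
Joint ranges: [-2.73, 2.73], [-0.86, 2.22], [0.23, 2.46], [-1.11, 4.25], [0.08, 2.63], [-2.82, 2.82]. Speed limits (rad/s): [2.79, 2.79, 3.14, 3.14, 3.14, 3.14].

INTERFACE

Orientations are given as a rotation vector (axis times angle).
In Python, from workcell import manip gives the robot as it stands.
- The arm moves only by the tool send_rows, never from a script. Its argument "motion" is one flat list of numbers, 6 for each row, row after row: the shift along the tool's x, y, z in mm, then the turn, a rotation vector about the tool's x, y, z in rad. A call has 1 to 10 rows; each row shifts and turns the commanded pose from where the row before left it, along the tool's axes as they then stand; what a row does not reach is not made up. A row lasts 1/12 s, in which the tool goes at most 41.7 mm and 7.16 degrees, less where a joint would pass 70% of its speed; a pose out of reach is approached as far as the arm can. A call is refused whole if a number of a shift passes 41.7 or a number of a turn 0.125, either way. A call with a gripper value outside its range is refused whole. "gripper" is the closure, from 0 (fully open) to 1 (shut), set as the call begins (left out, the last holds). The fingers move at their own pace and stop on an object; "force" is the grip in N (left out, the last holds). Time passes only in rows, so rows that do not move let the fingers close. It gives the time, the measured TCP pose, the force, the opening and the grip force at its end, in the units of the state.
- manip.sense(): the state, without advancing time (a new reading comes with each control period).
- manip.camera(name): name is "side" or "top"; returns (picture, depth): 384x512x3 uint8, red, green, blue; 384x512 float32, mm along the optical axis (not along the pixel's ray), 0 where there is no reading.
- manip.calibration(name): a dict with "vertical_fov" (degrees; the focal length in pixels is half the picture's height over the tangent of half this angle, whatever the lens; pixels are square), "cx", "cy" (the principal point, pixels), "pose" (4x4, takes a point from camera to world coordinates). Camera axes: x right, y down, z forward; pixel columns grow to the right and rows downward; lengths in mm; the calibration is good to about 2 mm. A picture is of the moment at which its call begins. calibration takes no time and is no camera call.
- manip.close_job(): hands the job in; it is judged then, once.
The state is a dict: "clock": time; "joint_positions": joint angles; "dq": joint speeds; "joint_torque": joint torques, N m; "ee_pos": TCP position; "orientation": TCP orientation; "wrist_force": force on the tool from outside, world axes, zero at the start; "ft_torque": the same for the moment, N m; "width": finger opening in mm; "grip_force": force on a finger pad.
Only numpy, scipy, OpenCV 4.12 (cv2) and the standard library are available. Lean on these libraries where they do the work, as an engineer would, in place of code of your own. Each camera call takes 0.05 s, during which the arm holds its last target. There are 200 camera calls.

TASK

Lift the open white milling jar off the rollers of the bench mill, turn it mouth-down low over the test sieve, clear of the rim, and shake it until its weight stops dropping and all four steel grinding rods are out on the mesh. Then lay the empty jar gently back on the two rollers, in the middle of their length as it lay before, and let go. Do not bang the jar on the sieve, and leave the other things on the bench where they are.

Things in the scene. Friction and masses are not known exactly. Their poses are not given: they have to be found in the camera images.
- jar: white opaque nylon milling jar, lid off, lying on the rollers, mouth to the robot's side. Barrel 66 mm across, 90 mm long. Origin: on its axis, 55 mm from the closed end, 64 mm from the mouth; barrel from x = -35 to +55 mm. x runs from mouth to closed end (straight up when upturned); z up as it lies. Stiff: grip it firmly across the barrel (100 N). 180 g empty (within 5 %), about 530 g filled.
- jar_mouth (a point): centre of the open mouth, on the jar's axis. Neck 46 mm across outside, 36 mm inside, 26 mm long; a flat shoulder inside, 10 mm wide all round, leads to the 56 mm wide barrel; walls 5 mm. Lying level, the jar keeps its rods; upturned, rods catch on the shoulder and some may stay in until it is shaken
- rod1: plain steel grinding rod, 72 mm long, 14 mm across, 74 to 105 g, one of four alike; at the start lying lengthwise inside the jar; origin at its centre, x along it
- rod2: plain steel grinding rod, 72 mm long, 14 mm across, 74 to 105 g, one of four alike; at the start lying lengthwise inside the jar; origin at its centre, x along it
- rod3: plain steel grinding rod, 72 mm long, 14 mm across, 74 to 105 g, one of four alike; at the start lying lengthwise inside the jar; origin at its centre, x along it
- rod4: plain steel grinding rod, 72 mm long, 14 mm across, 74 to 105 g, one of four alike; at the start lying lengthwise inside the jar; origin at its centre, x along it
- mill: bench roller mill, fixed, off, left or right of the robot, turned up to 0.35 rad: two rubber rollers 34 mm across and 222 mm long along its x axis, axes 68 mm apart and 48 mm up, not turning; bearing plate 66 mm high at their near end (x = -117 mm), white drive housing 116 mm high, 190 mm wide at the far end (x +120 to +235 mm). Origin: on the bench under mid-rollers
- mill_bed (a point): middle of the jar's seat on the rollers: where the jar's axis lies, midway along the rollers, 85 mm above the bench (roller tops at 65 mm); x along the rollers, away from the robot
- sieve: round stainless test sieve on its receiver pan, 204 mm across outside and 92 mm high to the rim, open at the top, fixed on the bench on the other side from the mill; origin: centre of its underside
- sieve_mesh (a point): centre of the sieve's mesh, 52 mm above the bench and 40 mm below the rim; the frame is 195 mm across inside. A fallen rod can stand on end on the mesh, so the mouth needs some 80 mm above it
- jar_lid: bystander, leave it alone: the jar's grey screw lid, a disc 56 mm across and 22 mm high, lying flat between the mill and the sieve; origin: centre of its underside
- dish: bystander, leave it alone: white porcelain dish, 84 mm across and 30 mm high, between the mill and the sieve, nearer the robot; origin: centre of its underside
- brush: bystander, leave it alone: sieve brush lying on the bench between the mill and the sieve, farther out; origin: underside, near its middle
- flask: bystander, leave it alone: stoppered glass volumetric flask, 70 mm across and 186 mm high, at the left of the bench; origin: centre of its underside
- beaker: bystander, leave it alone: glass beaker, 72 mm across and 95 mm high, at the right of the bench; origin: centre of its underside
- bottle: bystander, leave it alone: white plastic bottle, 72 mm across and 170 mm high, at the right of the bench; origin: centre of its underside
- spatula: bystander, leave it alone: steel spatula lying on the bench at the left; origin: underside, near its middle
Mind the look-alikes: they are no part of the job. What is shaped like the jar but purple or turquoise is not meant.

How it is judged:
By the outcome, as a careful person would: the job done as asked, in the order asked, and still so for the second after the job is handed in, with the robot touching nothing.
It also fails if it takes over 64 s, if anything falls off the work surface, if the arm or the gripper's body presses on something with over 40 N, if the wrist force passes 120 N, or if a joint passes its speed limit or range.

## Working session

There is one attempt and no reset: what is moved stays moved. The work goes in short steps, Python scripts to look and compute and a tool call to move; the robot and the scene stay as the last step left them, time stands still between calls to the robot, and variables do not carry over. Pictures are saved under pics/ and viewed, at most 10 in all, crops included, and the job is handed in when it is done.

Besides the shell and the picture viewer there is one more tool, called after "Request:" as name(argument=value, ...) on one line, values as JSON. send_rows: Moves the arm, as the interface text tells. Its arguments: {"type":"object","properties":{"motion":{"type":"array","items":{"type":"number"}},"gripper":{"type":"number"},"force":{"type":"number"}},"required":["motion"]}

```bash
mkdir -p pics; cat > h.py <<'E'
import numpy as np, cv2
from workcell import manip
from scipy.spatial.transform import Rotation as R
def grab(n,save=None):
    p,d=manip.camera(n)
    if save: cv2.imwrite('pics/'+save+'.png',cv2.cvtColor(p,cv2.COLOR_RGB2BGR)); np.save('pics/'+save+'.npy',d)
    return p,d
def pts(n,d):
    c=manip.calibration(n);f=d.shape[0]/2/np.tan(np.radians(c['vertical_fov'])/2)
    v,u=np.mgrid[:d.shape[0],:d.shape[1]]
    P=np.stack([(u-c['cx'])/f*d,(v-c['cy'])/f*d,d,np.ones_like(d)],-1)
    W=(P@np.array(c['pose']).T)[...,:3]; W[d==0]=np.nan
    return W
E
python3 - <<'E'
from h import *
print(manip.sense())
for n in('top','side'):
    print(manip.calibration(n)); p,d=grab(n,n+'0'); print((d>0).mean())
a=cv2.imread('pics/top0.png');b=cv2.imread('pics/side0.png')
E
```

```text
{'clock': 0.0, 'joint_positions': array([ 1.00149680e+00,  2.07361382e-01,  1.54293357e+00, -3.63693043e-05,
        1.39346199e+00, -1.50520560e-01]), 'dq': array([ 1.21026726e-03,  1.42859105e-03, -4.58471986e-04,  1.42399525e-03,
        6.42683158e-04,  2.13149379e-05]), 'joint_torque': array([ 4.76753921e-04, -3.70885348e+01, -2.81416583e+01,  6.98749465e-02,
        3.62488918e-02, -1.82528970e-04]), 'ee_pos': array([233.42429227, 524.62700223, 204.33373628]), 'orientation': array([-0.65285838, -3.07226167,  0.00320091]), 'wrist_force': array([ 0.71182202, -0.20493763, -0.69675218]), 'ft_torque': array([0.05185034, 0.00342549, 0.04572562]), 'grip_force': 0.0, 'width': 93.8789939929371}
{'vertical_fov': 47.416821519424424, 'cx': 250.42214098377198, 'cy': 190.03446948719522, 'pose': array([[ 2.72724219e-02, -9.94337705e-01,  1.02707079e-01,
         3.33993885e+02],
       [-9.99579623e-01, -2.81379949e-02, -6.98795172e-03,
        -8.66334947e+01],
       [ 9.83835515e-03, -1.02473325e-01, -9.94687099e-01,
         1.86948836e+03],
       [ 0.00000000e+00,  0.00000000e+00,  0.00000000e+00,
         1.00000000e+00]])}
0.9960072835286459
{'vertical_fov': 47.36996944778711, 'cx': 256.23963752041755, 'cy': 192.78899138360072, 'pose': array([[ 9.53866232e-01, -2.35290356e-01,  1.86487694e-01,
         2.12602327e+02],
       [-2.99571511e-01, -7.04719521e-01,  6.43138638e-01,
        -1.08346637e+03],
       [-1.99028004e-02, -6.69334629e-01, -7.42694441e-01,
         1.22019015e+03],
       [ 0.00000000e+00,  0.00000000e+00,  0.00000000e+00,
         1.00000000e+00]])}
0.9963531494140625
```

View pics/top0.png

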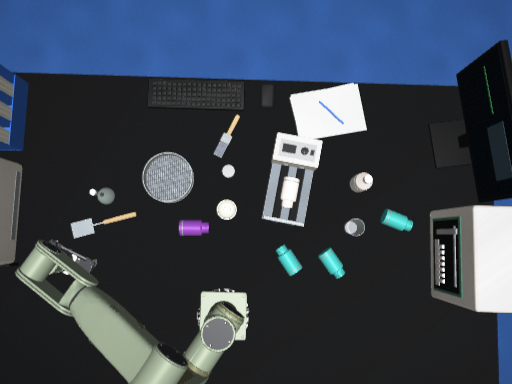

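View pics/side0.png

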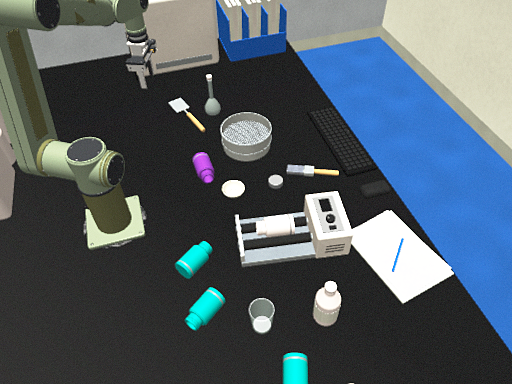

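The white jar is on the rollers at top (289,192) and side (275,226). Things that could be taken for it: the purple one at top (193,228), the turquoise ones at (289,260), (332,263) and (396,220), and the white bottle at (361,182). The sieve is at (168,177), and the mill housing at (297,150) is at the far end. Next I measure positions and check the choice in a crop.

```bash
python3 - <<'E'
from h import *
def load(n): return cv2.imread(f'pics/{n}0.png'),pts(n,np.load(f'pics/{n}0.npy'))
T,Wt=load('top');S,Ws=load('side')
a=cv2.resize(T[120:235,235:335],None,fx=4,fy=4,interpolation=2)
b=cv2.resize(S[185:270,220:360],None,fx=3,fy=3,interpolation=2)
o=np.zeros((a.shape[0],a.shape[1]+b.shape[1],3),np.uint8);o[:,:a.shape[1]]=a;o[:b.shape[0],a.shape[1]:]=b
cv2.imwrite('pics/crop.png',o)
# housing, rollers, jar from both cams
for n,W in(('top',Wt),('side',Ws)):
    # sieve rim
    x,y,z=W[...,0],W[...,1],W[...,2]
    m=(z>80)&(z<105)&(x>350)&(x<650)&(y>80)&(y<450)
    P=W[m][:,:2].astype(np.float32); (c,r)=cv2.minEnclosingCircle(P); print(n,'sieve',c,r,m.sum(),np.median(W[m][:,2]))
    m=(z>108)&(z<126)&(x>300)&(x<750)&(y>-450)&(y<0)
    l,k,s,cen=cv2.connectedComponentsWithStats(m.astype(np.uint8))
    for i in range(1,l):
        if s[i,4]>30:
            q=W[k==i]; print(n,'hi',s[i],np.median(q,0).round(1),cv2.minAreaRect(q[:,:2].astype(np.float32)))
    m=(z>50)&(z<69)&(x>300)&(x<750)&(y>-350)&(y<-50)
    q=W[m];print(n,'rollers',m.sum(),cv2.minAreaRect(q[:,:2].astype(np.float32)))
E
```

```text
top sieve (562.219482421875, 243.86044311523438) 103.57931518554688 189 90.56645538239536
top hi [ 273  134   50   34 1163] [ 683.9 -283.4  116.9] ((685.1217041015625, -285.7635498046875), (189.99916076660156, 116.2586441040039), 80.63927459716797)
top hi [283 177  16  30 261] [ 520.1 -257.9  114.9] ((512.327392578125, -258.0751037597656), (52.619239807128906, 117.55735778808594), 80.2697982788086)
top rollers 720 ((552.1395263671875, -256.705078125), (167.8294677734375, 337.2499694824219), 82.95988464355469)
side sieve (562.4138793945312, 245.22593688964844) 107.88224029541016 272 87.94767497422663
side hi [ 305  191   49   50 1562] [ 680.5 -292.6  116.6] ((685.3969116210938, -285.47271728515625), (194.10498046875, 115.66099548339844), 80.67523956298828)
side hi [257 214  38  16 332] [ 520.3 -264.5  114.6] ((511.7050476074219, -261.2095642089844), (51.49542236328125, 116.12662506103516), 83.13957214355469)
side rollers 1074 ((508.384521484375, -255.50918579101562), (173.37461853027344, 248.59219360351562), 81.67449188232422)
```

View pics/crop.png

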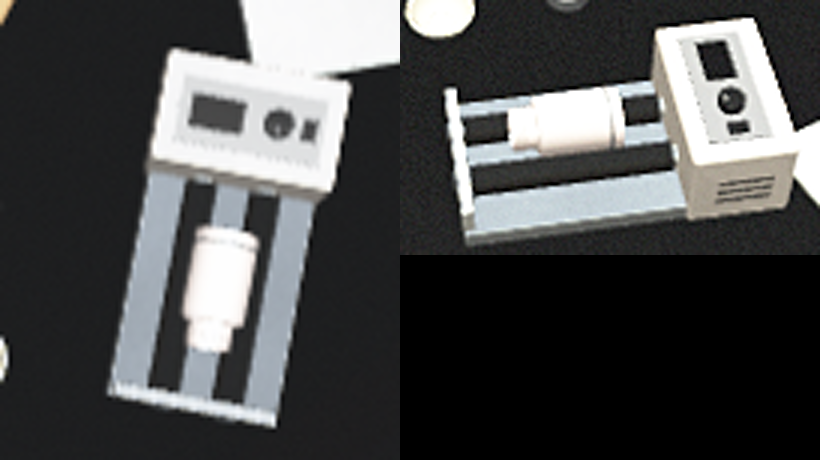

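The crop confirms the choice: white jar, neck toward the robot, lying on the rollers with the housing at the far end. Next I refine its position and plan the approach.

```bash
cat >> h.py <<'E'
def frame(yaw,tilt=0):
    """tool pose; yaw deg = heading of jar x axis; tilt deg 0: tool down, 90: tool horizontal outward (jar upturned)"""
    R0=np.array([[-1,0,0],[0,1,0],[0,0,-1.]])  # tool x=-X, y=+Y, z=-Z
    return R.from_euler('z',yaw,degrees=True)*R.from_euler('y',-tilt,degrees=True)*R.from_matrix(R0)
def plan(p,r,q,s,n,arc=None):
    """rounded rows p,r -> q,s in n rows; arc: tool-frame point kept on a straight line. Returns final pose"""
    p=np.array(p,float);q=np.array(q,float);a=np.zeros(3) if arc is None else np.array(arc,float)
    dv=(r.inv()*s).as_rotvec();A=p+r.apply(a);B=q+s.apply(a);cp,cr=p.copy(),r;out=[]
    for i in range(1,n+1):
        rt=r*R.from_rotvec(dv*i/n);pt=A+(B-A)*i/n-rt.apply(a)
        sh=np.round(cr.inv().apply(pt-cp),0);tu=np.round((cr.inv()*rt).as_rotvec(),2)
        cp=cp+cr.apply(sh);cr=cr*R.from_rotvec(tu);out.append(list(sh+0.)+list(tu+0.))
    for i in range(0,n,10): print(','.join('%g'%v for w in out[i:i+10] for v in w))
    print('end',cp.round(1),'err',(cp-q).round(1),'max',np.abs(out).max(0)); return cp,cr
def now():
    s=manip.sense(); return s['ee_pos'],R.from_rotvec(s['orientation'])
E
python3 - <<'E'
from h import *
ax=np.array([np.cos(np.radians(-9.35)),np.sin(np.radians(-9.35))]);pe=np.array([-ax[1],ax[0]])
M=np.array([685.2,-285.6])-177.5*ax
print('mill',M)
for n in('top','side'):
    W=pts(n,np.load(f'pics/{n}0.npy'));d=W[...,:2]-M;u=d@ax;v=d@pe;z=W[...,2]
    m=(abs(v)<45)&(z>95)&(abs(u)<100);print(n,'barrel u',np.percentile(u[m],[0,1,50,99,100]).round(1))
    m2=(abs(v)<45)&(z>113)&(abs(u)<100);print('v top',np.median(v[m2]),v[m2].min(),v[m2].max())
    m3=m&(u<-45);print('neck',u[m3].min() if m3.any() else None, z[m3].max() if m3.any() else None)
p,r=[233.8,525.3,205.4],now()[1]
g=M+15*ax
p,r=plan(p,r,[300,440,285],r,4)
p,r=plan(p,r,[*g,180],frame(-9.35),22)
E
```

```text
mill [ 510.05820914 -256.76247075]
top barrel u [-59.  -56.7   6.   59.7  61.3]
v top 0.4182327163108599 -23.53717596483012 25.007251646456158
neck -59.03581267309609 116.53865453780054
side barrel u [-58.1 -56.2   5.3  59.9  61.1]
v top -3.5676852379258923 -24.453158953513203 17.605054488554373
neck -58.07581118643927 113.41966199910348
-24,-13,-20,0,0,0,-24,-13,-20,0,0,0,-23,-12,-20,0,0,0,-24,-13,-20,0,0,0
end [299.9 440.2 285.5] err [-0.1  0.2  0.5] max [24. 13. 20.  0.  0.  0.]
-22,-25,5,0,0,-0.01,-22,-25,5,0,0,-0.01,-22,-25,5,0,0,-0.01,-22,-26,4,0,0,-0.02,-21,-26,5,0,0,-0.01,-20,-26,5,0,0,-0.01,-21,-26,5,0,0,-0.01,-20,-27,5,0,0,-0.01,-20,-27,5,0,0,-0.01,-20,-27,4,0,0,-0.02
-19,-27,5,0,0,-0.01,-19,-28,5,0,0,-0.01,-18,-27,5,0,0,-0.01,-19,-28,5,0,0,-0.01,-18,-28,5,0,0,-0.01,-17,-29,4,0,0,-0.02,-17,-28,5,0,0,-0.01,-17,-29,5,0,0,-0.01,-17,-29,5,0,0,-0.01,-16,-29,5,0,0,-0.01
-16,-29,5,0,0,-0.01,-16,-30,4,0,0,-0.02
end [ 524.9 -259.3  180.4] err [ 0.  -0.1  0.4] max [2.2e+01 3.0e+01 5.0e+00 0.0e+00 0.0e+00 2.0e-02]
```

Request:
send_rows(motion=[-24,-13,-20,0,0,0,-24,-13,-20,0,0,0,-23,-12,-20,0,0,0,-24,-13,-20,0,0,0], gripper=0)

```text
clock: 0.43
ee_pos: [299.9, 438.9, 285.5]
orientation: [-0.651, -3.072, 0.002]
wrist_force: [0.5, 1.2, 0.4]
width: 94.4
grip_force: 0.0
```

Request:
send_rows(motion=[-22,-25,5,0,0,-0.01,-22,-25,5,0,0,-0.01,-22,-25,5,0,0,-0.01,-22,-26,4,0,0,-0.02,-21,-26,5,0,0,-0.01,-20,-26,5,0,0,-0.01,-21,-26,5,0,0,-0.01,-20,-27,5,0,0,-0.01,-20,-27,5,0,0,-0.01,-20,-27,4,0,0,-0.02])

```text
clock: 1.27
ee_pos: [402.0, 120.2, 236.7]
orientation: [-0.466, -3.106, 0.0]
wrist_force: [0.6, 0.4, 0.6]
width: 94.1
grip_force: 0.0
```

Request:
send_rows(motion=[-19,-27,5,0,0,-0.01,-19,-28,5,0,0,-0.01,-18,-27,5,0,0,-0.01,-19,-28,5,0,0,-0.01,-18,-28,5,0,0,-0.01,-17,-29,4,0,0,-0.02,-17,-28,5,0,0,-0.01,-17,-29,5,0,0,-0.01,-17,-29,5,0,0,-0.01,-16,-29,5,0,0,-0.01])

```text
clock: 2.1
ee_pos: [504.2, -197.0, 187.6]
orientation: [-0.296, -3.127, -0.001]
wrist_force: [0.8, -0.5, 0.6]
width: 94.1
grip_force: 0.0
```

Request:
send_rows(motion=[-16,-29,5,0,0,-0.01,-16,-30,4,0,0,-0.02,0,0,0,0,0,0,0,0,0,0,0,0])

```text
clock: 2.43
ee_pos: [524.4, -260.3, 178.1]
orientation: [-0.253, -3.129, -0.002]
wrist_force: [0.2, 0.8, 0.3]
width: 94.1
grip_force: 0.0
```

```bash
python3 - <<'E'
from h import *
s=manip.sense();print(s['clock'],s['joint_positions'].round(3),s['ee_pos'].round(1))
p,r=now();print((r.inv()*frame(-9.35)).as_rotvec().round(3))
grab('top','top1')
p,r=plan(p,r,[524.9,-259.2,71],frame(-9.35),12)
a=cv2.imread('pics/top1.png')
cv2.imwrite('pics/c1.png',cv2.resize(a[100:250,220:350],None,fx=4,fy=4,interpolation=2))
E
```

```text
2.4333 [-0.609  0.253  1.543  0.     1.348 -2.018] [ 524.4 -260.3  178.1]
[ 0.001 -0.002  0.002]
0,0,9,0,0,0,0,0,9,0,0,0,0,0,9,0,0,0,0,0,9,0,0,0,0,0,9,0,0,0,0,1,9,0,0,0,0,0,8,0,0,0,0,0,9,0,0,0,0,0,9,0,0,0,0,0,9,0,0,0
-1,0,9,0,0,0,0,0,9,0,0,0
end [ 525.3 -259.3   71.1] err [ 0.4 -0.1  0.1] max [1. 1. 9. 0. 0. 0.]
```

View pics/c1.png

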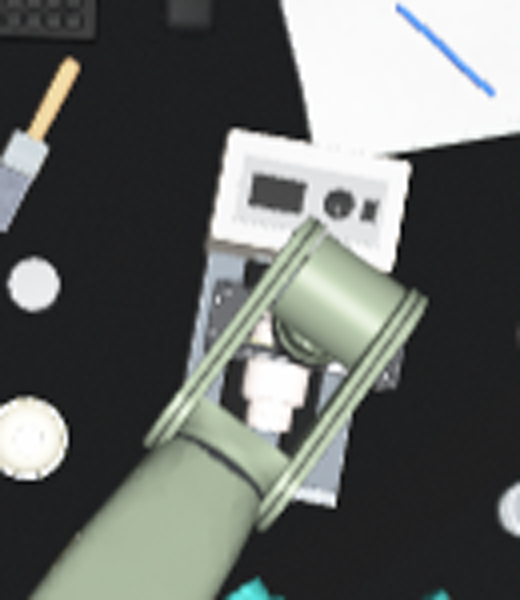

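The gripper straddles the barrel (crop about (305,330)), with the neck at (270,405) below it. Descending and gripping.

Request:
send_rows(motion=[0,0,9,0,0,0,0,0,9,0,0,0,0,0,9,0,0,0,0,0,9,0,0,0,0,0,9,0,0,0,0,1,9,0,0,0,0,0,9,0,0,0,0,0,9,0,0,0,0,0,9,0,0,0,0,0,9,0,0,0])

```text
clock: 3.32
ee_pos: [525.1, -258.3, 88.5]
orientation: [-0.249, -3.132, 0.0]
wrist_force: [0.6, 0.0, -0.2]
width: 94.2
grip_force: 0.0
```

Request:
send_rows(motion=[-1,0,9,0,0,0,0,0,7,0,0,0,0,0,0,0,0,0,0,0,0,0,0,0])

```text
clock: 3.65
ee_pos: [525.8, -258.2, 72.8]
orientation: [-0.249, -3.131, -0.001]
wrist_force: [0.7, 0.2, 0.8]
width: 94.1
grip_force: 0.0
```

Request:
send_rows(motion=[0,0,0,0,0,0,0,0,0,0,0,0,0,0,0,0,0,0,0,0,0,0,0,0,0,0,0,0,0,0,0,0,0,0,0,0,0,0,0,0,0,0,0,0,0,0,0,0], gripper=1, force=60)

```text
clock: 4.32
ee_pos: [526.4, -259.3, 74.0]
orientation: [0.249, 3.131, -0.003]
wrist_force: [-1.0, -2.9, 1.3]
width: 65.1
grip_force: 60.0
```

```bash
python3 - <<'E'
from h import *
s=manip.sense();print({k:np.round(v,3) for k,v in s.items()})
p,r=now()
p,r=plan(p,r,p+[0,0,150],frame(-9.35),10)
E
```

```text
{'clock': np.float64(4.317), 'joint_positions': array([-6.050e-01,  3.670e-01,  1.628e+00, -1.000e-03,  1.145e+00,
       -2.016e+00]), 'dq': array([-0.001, -0.001, -0.001, -0.   ,  0.001, -0.001]), 'joint_torque': array([ 1.8590e+00, -3.8936e+01, -2.3262e+01,  9.2300e-01,  3.8400e-01,
       -9.0000e-03]), 'ee_pos': array([ 526.358, -259.32 ,   74.034]), 'orientation': array([ 2.490e-01,  3.131e+00, -3.000e-03]), 'wrist_force': array([-0.98 , -2.869,  1.316]), 'ft_torque': array([-0.671,  0.187,  0.007]), 'grip_force': np.float64(60.0), 'width': np.float64(65.057)}
0,0,-15,0,0,0,0,0,-15,0,0,0,0,0,-15,0,0,0,0,0,-15,0,0,0,0,0,-15,0,0,0,0,0,-15,0,0,0,0,0,-15,0,0,0,0,0,-15,0,0,0,0,0,-15,0,0,0,0,0,-15,0,0,0
end [ 526.3 -259.1  224. ] err [-0.1  0.3 -0. ] max [ 0.  0. 15.  0.  0.  0.]
```

Request:
send_rows(motion=[0,0,-4,0,0,0,0,0,-8,0,0,0,0,0,-12,0,0,0,0,0,-16,0,0,0,0,0,-20,0,0,0,0,0,-20,0,0,0,0,0,-20,0,0,0,0,0,-20,0,0,0,0,0,-20,0,0,0,0,0,-10,0,0,0])

```text
clock: 5.15
ee_pos: [527.1, -258.5, 226.9]
orientation: [0.248, 3.128, -0.002]
wrist_force: [0.5, -0.3, -3.9]
width: 65.1
grip_force: 60.0
```

Request:
send_rows(motion=[0,0,0,0,0,0,0,0,0,0,0,0,0,0,0,0,0,0])

```text
clock: 5.4
ee_pos: [525.1, -257.6, 221.8]
orientation: [-0.249, -3.129, -0.003]
wrist_force: [0.2, 0.4, -5.1]
width: 65.2
grip_force: 60.0
```

```bash
python3 - <<'E'
from h import *
s=manip.sense();print({k:np.round(v,3) for k,v in s.items()})
p,r=now()
# jar point in tool frame: tool x=-jar x ; origin 10 mm ahead? mouth: 64+9 mm toward robot => tool x=+73, tool z=-11
arc=[73,0,-11]
S=np.array([566,245])
rf=frame(22)
mouth=np.array([*S,172.]); q=mouth-rf.apply(arc)
p,r=plan(p,r,q,rf,22)
E
```

```text
{'clock': np.float64(5.4), 'joint_positions': array([-0.604,  0.218,  1.494,  0.   ,  1.433, -2.016]), 'dq': array([-0.001,  0.014,  0.01 , -0.   ,  0.001,  0.001]), 'joint_torque': array([ 2.4000e-02, -4.1826e+01, -3.1787e+01, -4.5000e-02,  2.3000e-02,
       -0.0000e+00]), 'ee_pos': array([ 525.144, -257.564,  221.751]), 'orientation': array([-2.490e-01, -3.129e+00, -3.000e-03]), 'wrist_force': array([ 0.18 ,  0.366, -5.15 ]), 'ft_torque': array([-0.003,  0.052,  0.061]), 'grip_force': np.float64(59.997), 'width': np.float64(65.185)}
-1,25,3,0,0,-0.02,-2,24,3,0,0,-0.03,-2,25,2,0,0,-0.02,-3,24,3,0,0,-0.03,-3,24,3,0,0,-0.02,-4,25,3,0,0,-0.03,-5,24,3,0,0,-0.02,-5,24,2,0,0,-0.03,-6,24,3,0,0,-0.02,-6,23,3,0,0,-0.03
-8,24,3,0,0,-0.02,-7,23,3,0,0,-0.03,-8,23,2,0,0,-0.02,-9,23,3,0,0,-0.03,-10,23,3,0,0,-0.02,-10,23,3,0,0,-0.02,-10,22,3,0,0,-0.03,-11,22,2,0,0,-0.02,-11,22,3,0,0,-0.03,-12,21,3,0,0,-0.02
-13,21,3,0,0,-0.03,-13,21,3,0,0,-0.02
end [633.7 272.4 160.5] err [-0.   0.  -0.5] max [13.   25.    3.    0.    0.    0.03]
```

Request:
send_rows(motion=[-1,12,1,0,0,-0.01,-1,18,2,0,0,-0.02,-2,25,2,0,0,-0.02,-3,24,3,0,0,-0.03,-3,24,3,0,0,-0.02,-4,25,3,0,0,-0.03,-5,24,3,0,0,-0.02,-5,24,2,0,0,-0.03,-6,24,3,0,0,-0.02,-6,23,3,0,0,-0.03])

```text
clock: 6.23
ee_pos: [574.3, -34.9, 196.6]
orientation: [0.115, -3.137, -0.002]
wrist_force: [0.8, -0.1, -5.6]
width: 65.1
grip_force: 60.0
```

Request:
send_rows(motion=[-8,24,3,0,0,-0.02,-7,23,3,0,0,-0.03,-8,23,2,0,0,-0.02,-9,23,3,0,0,-0.03,-10,23,3,0,0,-0.02,-10,23,3,0,0,-0.02,-10,22,3,0,0,-0.03,-11,22,2,0,0,-0.02,-11,22,3,0,0,-0.03,-12,21,3,0,0,-0.02])

```text
clock: 7.07
ee_pos: [628.0, 204.7, 168.2]
orientation: [0.49, -3.099, -0.001]
wrist_force: [0.5, -0.8, -6.1]
width: 65.0
grip_force: 60.0
```

Request:
send_rows(motion=[-13,21,3,0,0,-0.03,-13,16,3,0,0,-0.02,0,12,2,0,0,-0.02,0,6,0,0,0,0,0,0,0,0,0,0])

```text
clock: 7.48
ee_pos: [633.6, 264.1, 160.8]
orientation: [0.597, -3.08, -0.0]
wrist_force: [-0.5, -0.4, -5.2]
width: 65.2
grip_force: 60.0
```

```bash
python3 - <<'E'
from h import *
s=manip.sense();print({k:np.round(v,3) for k,v in s.items()})
grab('side','side2')
p,r=now()
arc=[73,0,-11]; print('mouth',p+r.apply(arc))
for t in (90,):
    rf=frame(22,t); q=np.array([570,247,148.])-rf.apply(arc); print(q); plan(p,r,q,rf,20,arc)
E
```

```text
{'clock': np.float64(7.483), 'joint_positions': array([ 0.269,  0.476,  1.28 ,  0.   ,  1.39 , -1.685]), 'dq': array([-0.036, -0.019, -0.004, -0.026, -0.005, -0.009]), 'joint_torque': array([ 3.6300e-01, -5.0962e+01, -3.0546e+01,  3.1000e-02,  4.0000e-02,
        5.2000e-02]), 'ee_pos': array([633.601, 264.102, 160.762]), 'orientation': array([ 0.597, -3.08 , -0.   ]), 'wrist_force': array([-0.496, -0.441, -5.176]), 'ft_torque': array([ 0.033,  0.034, -0.024]), 'grip_force': np.float64(59.997), 'width': np.float64(65.173)}
mouth [566.75241622 235.63528089 172.60310534]
[580.1990224  251.12067253 221.        ]
-1,0,-5,0,-0.08,0,-1,1,-4,0,-0.08,0,-1,0,-5,0,-0.08,0,0,1,-4,0,-0.07,0,-1,0,-5,0,-0.08,0,0,1,-4,0,-0.08,0,-1,0,-5,0,-0.08,0,0,1,-4,0,-0.08,0,0,0,-5,0,-0.08,0,0,1,-4,0,-0.08,0
0,0,-5,0,-0.08,0,0,1,-4,0,-0.07,0,0,0,-5,0,-0.08,0,0,1,-5,0,-0.08,0,0,0,-5,0,-0.08,0,1,0,-5,0,-0.08,0,0,1,-5,0,-0.08,0,0,0,-5,0,-0.08,0,1,1,-5,0,-0.07,0,1,0,-6,0,-0.08,0
end [579.9 250.6 220.6] err [-0.3 -0.5 -0.4] max [1.   1.   6.   0.   0.08 0.  ]
```

View pics/side2.png

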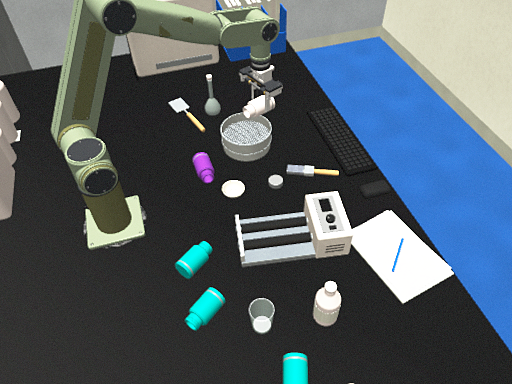

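The side view shows the jar at (260,105) above the sieve (246,137), level, with the mouth facing the robot. I shift it 30 mm outward, then tilt fast about the mouth.

```bash
python3 - <<'E'
from h import *
p,r=now(); arc=[73,0,-11]
m=np.array([592,255,165.])
p,r=plan(p,r,m-frame(22).apply(arc),frame(22),4)
rf=frame(22,88); p,r=plan(p,r,np.array([578,250,148.])-rf.apply(arc),rf,14,arc)
E
```

```text
-8,2,2,0,0,0,-7,2,2,0,0,0,-8,3,1,0,0,0,-8,2,2,0,0,0
end [659.9 282.7 154.3] err [0.2 0.4 0.3] max [8. 3. 2. 0. 0. 0.]
0,0,-7,0,-0.11,0,1,0,-7,0,-0.11,0,0,0,-7,0,-0.11,0,1,0,-7,0,-0.11,0,1,0,-8,0,-0.11,0,1,0,-7,0,-0.11,0,0,0,-8,0,-0.11,0,1,0,-8,0,-0.11,0,1,0,-8,0,-0.11,0,1,0,-8,0,-0.11,0
1,0,-9,0,-0.11,0,1,0,-8,0,-0.11,0,0,0,-9,0,-0.11,0,1,0,-9,0,-0.11,0
end [590.8 255.  220.6] err [ 0.2 -0.1  0. ] max [1.   0.   9.   0.   0.11 0.  ]
```

Request:
send_rows(motion=[-8,2,2,0,0,0,-7,2,2,0,0,0,-8,3,1,0,0,0,-8,2,2,0,0,0,0,0,0,0,0,0])

```text
clock: 7.95
ee_pos: [662.9, 283.2, 154.9]
orientation: [-0.594, 3.084, 0.001]
wrist_force: [0.3, -0.2, -5.3]
width: 65.0
grip_force: 60.0
```

Request:
send_rows(motion=[0,0,-7,0,-0.11,0,1,0,-7,0,-0.11,0,0,0,-7,0,-0.11,0,1,0,-7,0,-0.11,0,1,0,-8,0,-0.11,0,1,0,-7,0,-0.11,0,0,0,-8,0,-0.11,0,1,0,-8,0,-0.11,0,1,0,-8,0,-0.11,0,1,0,-8,0,-0.11,0])

```text
clock: 8.78
ee_pos: [630.0, 284.3, 209.3]
orientation: [-0.444, 2.183, 0.248]
wrist_force: [-0.2, 0.1, -4.7]
width: 64.9
grip_force: 60.0
```

Request:
send_rows(motion=[1,0,-9,0,-0.11,0,1,0,-8,0,-0.11,0,0,0,-9,0,-0.11,0,1,0,-9,0,-0.11,0,0,0,0,0,0,0,0,0,0,0,0,0,0,0,0,0,0,0])

```text
clock: 9.37
ee_pos: [591.3, 292.8, 312.8]
orientation: [-0.362, 1.965, 0.248]
wrist_force: [-0.1, -0.3, -5.2]
width: 65.2
grip_force: 60.0
```

```bash
python3 - <<'E'
from h import *
s=manip.sense();print({k:np.round(v,3) for k,v in s.items()})
p,r=now(); print('mouth',p+r.apply([73,0,-11]),r.as_matrix().round(2))
a,_=grab('side','side3');b,_=grab('top','top3')
a=cv2.imread('pics/side3.png')[50:180,170:320];b=cv2.imread('pics/top3.png')[110:240,100:250]
cv2.imwrite('pics/c3.png',cv2.resize(np.hstack([a,b]),None,fx=2.6,fy=2.6,interpolation=2))
E
```

```text
{'clock': np.float64(9.367), 'joint_positions': array([ 0.287, -0.192,  2.155,  1.225,  0.084, -2.82 ]), 'dq': array([-0.007,  0.034,  0.003,  0.002, -0.003,  0.001]), 'joint_torque': array([ 3.1100e-01, -2.4805e+01, -3.2812e+01,  3.9500e-01, -1.5260e+00,
       -1.5000e-02]), 'ee_pos': array([591.329, 292.807, 312.822]), 'orientation': array([-0.362,  1.965,  0.248]), 'wrist_force': array([-0.133, -0.314, -5.156]), 'ft_torque': array([-0.405,  1.302,  0.005]), 'grip_force': np.float64(59.998), 'width': np.float64(65.19)}
mouth [554.08742951 278.98184286 250.59651009] [[-0.38 -0.36  0.85]
 [-0.14  0.93  0.33]
 [-0.91  0.01 -0.41]]
```

View pics/c3.png

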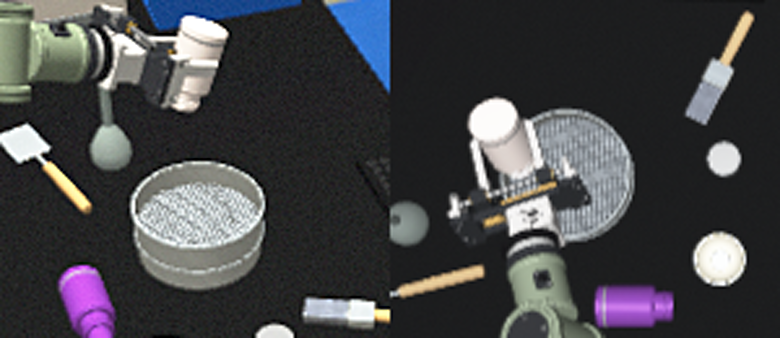

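The wrist hit its limits: joint 5 is at 0.08 and joint 6 at -2.82. The jar is tilted about 65° at crop (200,65), and its weight is unchanged, so all the rods are still inside. I'll fit the kinematics and choose a reachable upturned heading.

```bash
cat > kin.py <<'E'
from h import *
from scipy.optimize import least_squares
Q=np.array([[1.0015,.2074,1.5429,0,1.3935,-.1505],[-.609,.253,1.543,0,1.348,-2.018],[-.605,.367,1.628,-.001,1.145,-2.016],[-.604,.218,1.494,0,1.433,-2.016],[.269,.476,1.28,0,1.39,-1.685],[.287,-.192,2.155,1.225,.084,-2.82]])
Pm=np.array([[233.4,524.6,204.3],[524.4,-260.3,178.1],[526.36,-259.32,74.03],[525.1,-257.6,221.75],[633.6,264.1,160.76],[591.3,292.8,312.8]])
Om=[[-.6529,-3.0723,.0032],[-.253,-3.129,-.002],[.249,3.131,-.003],[-.249,-3.129,-.003],[.597,-3.08,0],[-.362,1.965,.248]]
e=lambda a,t:R.from_euler(a,t)
def fk(q,k,s4=1,s6=1,c6=0.):
    d1,a1,b,a2,a3,L,T=k
    r1=e('z',q[0]);r2=r1*e('y',q[1]);r3=r2*e('y',q[2]);r5=r3*e('z',s4*q[3])*e('y',q[4]);rt=r5*e('z',s6*q[5]+c6)
    return r1.apply([a1,b,d1])+r2.apply([0,0,a2])+r3.apply([a3,0,L])+r5.apply([0,0,T]),rt
LO=np.array([-2.73,-.86,.23,-1.11,.08,-2.82]);HI=np.array([2.73,2.22,2.46,4.25,2.63,2.82])
f=least_squares(lambda k:np.concatenate([fk(q,k)[0]-p for q,p in zip(Q,Pm)]+[np.array([k[1],k[4]])*.05]),[300,0,87,400,0,400,250])
K=f.x
def best():
    o=[]
    for s4 in(1,-1):
        for s6 in(1,-1):
            for c in np.arange(4)*np.pi/2: o.append((sum((fk(q,K,s4,s6,c)[1].inv()*R.from_rotvec(w)).magnitude() for q,w in zip(Q,Om)),s4,s6,c))
    return min(o)
_,s4,s6,c6=best()
def ik(p,r,q0):
    g=lambda q:np.concatenate([(lambda a:np.r_[(a[0]-p)/100,(a[1].inv()*r).as_rotvec()])(fk(q,K,s4,s6,c6)),1e-4*(q-q0)])
    s=least_squares(g,np.clip(q0,LO+.02,HI-.02),bounds=(LO,HI));a=fk(s.x,K,s4,s6,c6)
    return s.x,np.linalg.norm(a[0]-p),(a[1].inv()*r).magnitude()
E
python3 - <<'E'
from kin import *
print(K.round(1),f.cost,best(),[np.linalg.norm(fk(q,K)[0]-p).round(1) for q,p in zip(Q,Pm)])
arc=[73,0,-11]
for yaw in range(-90,135,15):
    rf=frame(yaw,90);q=np.array([562,244,148.])-rf.apply(arc);o=[]
    for s in ([.3,.5,1.3,1.5,1.2,1],[.3,.5,1.3,1.5,1.2,-1.5],[.3,.5,1.3,3,1.,1.5],[.3,.5,1.3,-.8,1.2,-1],[.3,.5,1.3,-.8,1.2,1]):
        x,a,b=ik(q,rf,np.array(s))
        if a<1 and b<.01:o.append(x.round(2).tolist())
    print(yaw,o)
E
```

```text
[278.3  -1.4  86.3 456.8  90.6 499.6 342.5] 10.74146595602344 (0.0032542316128822972, 1, 1, np.float64(1.5707963267948966)) [np.float64(0.4), np.float64(0.2), np.float64(0.7), np.float64(0.3), np.float64(0.2), np.float64(0.3)]
-90 []
-75 []
-60 []
-45 []
-30 []
-15 [[0.73, 0.46, 2.1, 4.21, 1.26, 1.07], [0.73, 0.46, 2.1, 4.21, 1.26, 1.07]]
0 [[0.55, 0.37, 2.27, 3.75, 1.15, 1.29], [0.55, 0.37, 2.27, 3.75, 1.15, 1.29]]
15 [[0.28, 0.32, 2.38, 3.16, 1.13, 1.56], [0.28, 0.32, 2.38, 3.16, 1.13, 1.56]]
30 [[-0.03, 0.32, 2.38, 2.54, 1.2, 1.81], [-0.03, 0.32, 2.38, 2.54, 1.2, 1.81]]
45 [[-0.24, 0.37, 2.29, 2.07, 1.32, 2.0], [-0.24, 0.37, 2.29, 2.07, 1.32, 2.0]]
60 [[-0.33, 0.45, 2.13, 1.74, 1.46, 2.13], [-0.33, 0.45, 2.13, 1.74, 1.46, 2.13]]
75 [[-0.34, 0.54, 1.93, 1.51, 1.62, 2.24], [-0.34, 0.54, 1.93, 1.51, 1.62, 2.24]]
90 [[-0.31, 0.65, 1.71, 1.35, 1.78, 2.32], [-0.31, 0.65, 1.71, 1.35, 1.78, 2.32]]
105 [[-0.25, 0.77, 1.49, 1.23, 1.96, 2.39], [-0.25, 0.77, 1.49, 1.23, 1.96, 2.39], [-0.25, 0.77, 1.49, 1.23, 1.96, 2.39]]
120 [[-0.18, 0.89, 1.26, 1.14, 2.14, 2.44], [-0.18, 0.89, 1.26, 1.14, 2.14, 2.44], [-0.18, 0.89, 1.26, 1.14, 2.14, 2.44]]
```

```bash
cat >> kin.py <<'E'
def chain(q,path):
    out=[]
    for p,r in path:
        x,a,b=ik(p,r,q);out.append((x,a,b,np.abs(x-q).max()));q=x
    return q,out
E
python3 - <<'E'
from kin import *
q0=manip.sense()['joint_positions'];p,r=now()
def seg(p,r,P,S,n,a=(0,0,0)):
    a=np.array(a,float);dv=(r.inv()*S).as_rotvec();A=p+r.apply(a);B=P+S.apply(a)
    return [(A+(B-A)*i/n-(r*R.from_rotvec(dv*i/n)).apply(a),r*R.from_rotvec(dv*i/n)) for i in range(1,n+1)]
def show(o,k=3):
    for x,a,b,m in o[::k]+[o[-1]]: print(x.round(2),round(a,1),round(b,3),round(m,3))
P=np.array([565,246,185.])
q,o=chain(q0,seg(p,r,P,frame(22),20));show(o,4)
# sweep
path=[(P,frame(22-w)) for w in np.linspace(0,262,40)[1:]]
q,o=chain(q,path);show(o,6)
arc=[73,0,-11]
for y0,y1 in((-240,90),(-240,105),(-240,120)):
    pm=P+frame(y0).apply(arc)
    h=np.array([np.cos(np.radians(100)),np.sin(np.radians(100)),0])
    M=np.array([562,244,0])+30*h+[0,0,165]
    P1=M-frame(y0).apply(arc);q1,o=chain(q,seg(P,frame(y0),P1,frame(y0),5));show(o,5)
    M[2]=148;F=frame(y1,90);q2,o=chain(q1,seg(P1,frame(y0),M-F.apply(arc),F,16,arc));print(y1);show(o,3)
E
```

```text
[ 0.28 -0.19  2.13  0.63  0.14 -2.23] 0.0 0.0 0.599
[ 0.27 -0.16  2.01  0.19  0.43 -1.8 ] 0.0 0.0 0.073
[ 0.27 -0.08  1.88  0.1   0.71 -1.73] 0.0 0.0 0.067
[ 0.27  0.04  1.73  0.05  0.97 -1.7 ] 0.0 0.0 0.062
[ 0.27  0.19  1.58  0.02  1.2  -1.69] 0.0 0.0 0.058
[ 0.27  0.31  1.46  0.    1.38 -1.68] 0.0 0.0 0.056
[ 0.27  0.31  1.46  0.    1.38 -1.57] 0.0 0.0 0.117
[ 0.27  0.31  1.46  0.    1.38 -0.86] 0.0 0.0 0.117
[ 0.27  0.31  1.46  0.    1.38 -0.16] 0.0 0.0 0.117
[0.27 0.31 1.46 0.   1.38 0.54] 0.0 0.0 0.117
[0.27 0.31 1.46 0.   1.38 1.25] 0.0 0.0 0.117
[0.27 0.31 1.46 0.   1.38 1.95] 0.0 0.0 0.117
[0.27 0.31 1.46 0.   1.38 2.65] 0.0 0.0 0.117
[0.25 0.31 1.46 0.03 1.37 2.82] 0.7 0.053 0.049
[0.27 0.31 1.48 0.05 1.36 2.82] 1.0 0.078 0.023
[0.37 0.32 1.51 0.12 1.3  2.82] 2.2 0.176 0.023
90
[0.33 0.31 1.52 0.19 1.29 2.82] 1.7 0.134 0.075
[0.21 0.29 1.55 0.41 1.32 2.82] 0.1 0.007 0.073
[0.05 0.31 1.61 0.7  1.38 2.66] 0.0 0.0 0.095
[-0.09  0.38  1.66  0.96  1.48  2.52] 0.0 0.0 0.082
[-0.19  0.49  1.71  1.19  1.6   2.4 ] 0.0 0.0 0.071
[-0.26  0.64  1.73  1.38  1.75  2.32] 0.0 0.0 0.064
[-0
[... 243 characters left out ...]
[0.07 0.37 1.52 0.66 1.49 2.64] 0.0 0.0 0.083
[-0.06  0.47  1.53  0.88  1.63  2.52] 0.0 0.0 0.071
[-0.15  0.6   1.52  1.08  1.77  2.44] 0.0 0.0 0.062
[-0.21  0.76  1.51  1.26  1.93  2.39] 0.0 0.0 0.059
[-0.21  0.76  1.51  1.26  1.93  2.39] 0.0 0.0 0.059
[0.27 0.31 1.48 0.05 1.36 2.82] 1.0 0.078 0.023
[0.37 0.32 1.51 0.12 1.3  2.82] 2.2 0.176 0.023
120
[0.34 0.33 1.5  0.18 1.33 2.82] 1.6 0.12 0.059
[0.22 0.36 1.46 0.38 1.45 2.77] 0.0 0.0 0.081
[0.08 0.44 1.43 0.61 1.6  2.62] 0.0 0.0 0.074
[-0.02  0.56  1.39  0.81  1.77  2.52] 0.0 0.0 0.063
[-0.1   0.71  1.33  0.99  1.94  2.46] 0.0 0.0 0.058
[-0.14  0.88  1.28  1.17  2.11  2.45] 0.0 0.0 0.061
[-0.14  0.88  1.28  1.17  2.11  2.45] 0.0 0.0 0.061
```

```bash
python3 - <<'E'
from kin import *
p,r=now(); plan(p,r,[565,246,200],frame(22),24)
E
```

```text
5,-1,0,0,0.05,0,5,-2,1,0,0.05,0,5,-1,1,0,0.04,0,5,-2,1,0,0.05,0,4,-1,1,0,0.05,0,5,-2,1,0,0.05,0,5,-1,2,0,0.05,-0.01,4,-2,2,0,0.04,0,5,-1,2,0,0.05,0,4,-1,2,0,0.05,0
4,-2,3,0,0.05,0,4,-1,3,0,0.05,0,4,-2,3,0,0.04,0,4,-1,3,0,0.05,0,4,-1,3,0,0.05,0,3,-2,4,0,0.05,0,4,-1,3,0,0.04,0,3,-2,4,0,0.05,0,3,-1,4,0,0.05,0,3,-1,4,0,0.05,-0.01
2,-2,5,0,0.05,0,3,-1,4,0,0.04,0,2,-2,4,0,0.05,0,2,-1,5,0,0.05,0
end [565.  245.9 199.9] err [ 0.  -0.1 -0.1] max [5.   2.   5.   0.   0.05 0.01]
```

Request:
send_rows(motion=[5,-1,0,0,0.05,0,5,-2,1,0,0.05,0,5,-1,1,0,0.04,0,5,-2,1,0,0.05,0,4,-1,1,0,0.05,0,5,-2,1,0,0.05,0,5,-1,2,0,0.05,-0.01,4,-2,2,0,0.04,0,5,-1,2,0,0.05,0,4,-1,2,0,0.05,0])

```text
clock: 10.3
ee_pos: [583.6, 282.6, 272.9]
orientation: [-0.46, 2.354, 0.192]
wrist_force: [-0.6, 0.3, -5.0]
width: 65.0
grip_force: 60.0
```

```bash
python3 - <<'E'
from kin import *
print(manip.sense()['joint_positions'].round(2))
p,r=now(); plan(p,r,[565,246,200],frame(22),18)
E
```

```text
[ 0.27 -0.12  1.94  0.15  0.59 -1.78]
4,-2,2,0,0.04,0,4,-1,2,0,0.04,0,4,-2,2,0,0.05,0,4,-1,2,0,0.04,0,3,-2,2,0,0.04,0,4,-1,3,0,0.04,0,3,-2,3,0,0.04,0,4,-1,3,0,0.04,0,3,-2,3,0,0.05,0,3,-1,3,0,0.04,0
3,-2,3,0.01,0.04,0,3,-1,3,0,0.04,0,2,-2,4,0,0.04,0,3,-1,3,0,0.04,0,2,-2,4,0,0.05,0,3,-1,4,0,0.04,0,2,-2,4,0,0.04,0,1,-1,4,0,0.04,0
end [565.4 246.3 199.8] err [ 0.4  0.3 -0.2] max [4.   2.   4.   0.01 0.05 0.  ]
```

Request:
send_rows(motion=[4,-2,2,0,0.04,0,4,-1,2,0,0.04,0,4,-2,2,0,0.05,0,4,-1,2,0,0.04,0,3,-2,2,0,0.04,0,4,-1,3,0,0.04,0,3,-2,3,0,0.04,0,4,-1,3,0,0.04,0,3,-2,3,0,0.05,0,3,-1,3,0,0.04,0])

```text
clock: 11.13
ee_pos: [574.7, 262.8, 233.3]
orientation: [-0.542, 2.76, 0.102]
wrist_force: [0.2, -0.2, -4.4]
width: 65.1
grip_force: 60.0
```

Request:
send_rows(motion=[3,-2,3,0.01,0.04,0,3,-1,3,0,0.04,0,2,-2,4,0,0.04,0,3,-1,3,0,0.04,0,2,-2,4,0,0.05,0,3,-1,4,0,0.04,0,2,-2,4,0,0.04,0,1,-1,4,0,0.04,0])

```text
clock: 11.8
ee_pos: [567.5, 246.9, 200.9]
orientation: [-0.601, 3.077, -0.001]
wrist_force: [-0.3, 0.3, -5.0]
width: 65.5
grip_force: 60.0
```

Request:
send_rows(motion=[0,0,0,0,0,0.06,0,0,0,0,0,0.1,0,0,0,0,0,0.12,0,0,0,0,0,0.12,0,0,0,0,0,0.12,0,0,0,0,0,0.12,0,0,0,0,0,0.12,0,0,0,0,0,0.12,0,0,0,0,0,0.12,0,0,0,0,0,0.12])

```text
clock: 12.63
ee_pos: [567.5, 247.2, 201.1]
orientation: [1.134, 2.922, 0.007]
wrist_force: [0.3, 0.2, -5.6]
width: 65.1
grip_force: 60.0
```

Request:
send_rows(motion=[0,0,0,0,0,0.12,0,0,0,0,0,0.12,0,0,0,0,0,0.12,0,0,0,0,0,0.12,0,0,0,0,0,0.12,0,0,0,0,0,0.12,0,0,0,0,0,0.12,0,0,0,0,0,0.12,0,0,0,0,0,0.12,0,0,0,0,0,0.12])

```text
clock: 13.47
ee_pos: [567.5, 247.1, 201.1]
orientation: [2.589, 1.773, 0.013]
wrist_force: [0.2, 0.6, -4.6]
width: 65.2
grip_force: 60.0
```

Request:
send_rows(motion=[0,0,0,0,0,0.12,0,0,0,0,0,0.12,0,0,0,0,0,0.12,0,0,0,0,0,0.12,0,0,0,0,0,0.12,0,0,0,0,0,0.12,0,0,0,0,0,0.12,0,0,0,0,0,0.12,0,0,0,0,0,0.12,0,0,0,0,0,0.12])

```text
clock: 14.3
ee_pos: [567.5, 247.1, 201.0]
orientation: [-3.14, -0.002, -0.014]
wrist_force: [-0.1, 0.2, -4.2]
width: 65.2
grip_force: 60.0
```

Request:
send_rows(motion=[0,0,0,0,0,0.12,0,0,0,0,0,0.12,0,0,0,0,0,0.12,0,0,0,0,0,0.12,0,0,0,0,0,0.12,0,0,0,0,0,0.06,0,0,0,0,0,0,0,0,0,0,0,0])

```text
clock: 14.97
ee_pos: [567.2, 247.2, 201.5]
orientation: [-2.972, 1.003, -0.013]
wrist_force: [-0.1, 0.9, -4.2]
width: 65.3
grip_force: 60.0
```

```bash
cat >> kin.py <<'E'
def seg(p,r,P,S,n,a=(0,0,0)):
    a=np.array(a,float);dv=(r.inv()*S).as_rotvec();A=p+r.apply(a);B=P+S.apply(a)
    return [(A+(B-A)*i/n-(r*R.from_rotvec(dv*i/n)).apply(a),r*R.from_rotvec(dv*i/n)) for i in range(1,n+1)]
def show(o,k=3):
    for x,a,b,m in o[::k]+[o[-1]]: print(x.round(2),round(a,1),round(b,3),round(m,3))
E
python3 - <<'E'
from kin import *
s=manip.sense();q=s['joint_positions'];p,r=now();print(q.round(2),p.round(1),s['wrist_force'].round(2),r.as_matrix().round(2).tolist())
arc=[73,0,-11];y1=110
h=np.array([np.cos(np.radians(y1+8)),np.sin(np.radians(y1+8)),0])
M=np.array([562,244,0])+32*h+[0,0,165]
r1=frame(135)
P1=M-r1.apply(arc);q1,o=chain(q,seg(p,r,P1,r1,6));show(o,5)
M=np.array([562,244,148])+12*h;F=frame(y1,90);P2=M-F.apply(arc);q2,o=chain(q1,seg(P1,r1,P2,F,14,arc));show(o,3)
p,r=plan(p,r,P1,r1,6);plan(p,r,P2,F,14,arc)
E
```

```text
[ 0.27  0.29  1.44 -0.    1.4   2.49] [567.2 247.2 201.5] [-0.12  0.91 -4.24] [[0.8, -0.61, 0.01], [-0.61, -0.8, 0.0], [0.01, -0.01, -1.0]]
[ 0.3   0.29  1.46 -0.    1.38  2.54] 0.0 0.0 0.048
[0.43 0.29 1.55 0.   1.3  2.79] 0.0 0.0 0.05
[0.43 0.29 1.55 0.   1.3  2.79] 0.0 0.0 0.05
[0.37 0.29 1.54 0.11 1.33 2.72] 0.0 0.0 0.114
[0.18 0.33 1.51 0.43 1.47 2.55] 0.0 0.0 0.099
[0.01 0.43 1.48 0.69 1.63 2.45] 0.0 0.0 0.083
[-0.11  0.57  1.45  0.92  1.8   2.4 ] 0.0 0.0 0.074
[-0.19  0.74  1.43  1.13  1.96  2.4 ] 0.0 0.0 0.071
[-0.21  0.8   1.43  1.2   2.01  2.4 ] 0.0 0.0 0.071
-17,-3,8,0,0,0.02,-18,-2,8,0,0,0.02,-17,-3,7,0,0,0.03,-18,-1,8,0,0,0.02,-17,-1,8,-0.01,0,0.02,-18,-1,8,0,-0.01,0.02
end [494.8 323.8 154. ] err [-0.6 -0.1 -0. ] max [1.8e+01 3.0e+00 8.0e+00 1.0e-02 1.0e-02 3.0e-02]
1,-2,-7,0.02,-0.11,0.02,0,-1,-7,0.03,-0.11,0.03,1,-2,-7,0.02,-0.11,0.02,1,-1,-8,0.03,-0.11,0.03,1,-2,-8,0.02,-0.11,0.02,2,-2,-7,0.03,-0.11,0.03,1,-1,-8,0.02,-0.11,0.02,1,-2,-9,0.03,-0.11,0.02,1,-2,-8,0.02,-0.11,0.03,1,-2,-9,0.03,-0.11,0.02
1,-2,-9,0.02,-0.11,0.03,1,-1,-9,0.03,-0.11,0.02,0,-3,-9,0.02,-0.11,0.03,1,-2,-9,0.03,-0.11,0.02
end [552.7 265.5 221. ] err [ 0.1  0.6 -0. ] max [2.   3.   9.   0.03 0.11 0.03]
```

```bash
python3 - <<'E'
from kin import *
f=[]
for i in range(4):
    a,d=grab('side' if i%2 else 'top','s4%d'%i); f.append(manip.sense()['wrist_force'][2])
print(np.round(f,2))
Z0=pts('top',np.load('pics/top0.npy'))
for i in(0,2):
    W=pts('top',np.load('pics/s4%d.npy'%i))
W=pts('side',np.load('pics/s41.npy'));W0=pts('side',np.load('pics/side0.npy'))
m=(np.hypot(W0[...,0]-562,W0[...,1]-244)<88)&(W[...,2]<90)&(W0[...,2]<70)
dz=(W-W0)[...,2][m];print(np.percentile(dz,[0,2,50,98,100]).round(1),m.sum())
a=cv2.imread('pics/s41.png')[50:180,170:320];b=cv2.imread('pics/s42.png')[110:240,100:250]
cv2.imwrite('pics/c4.png',cv2.resize(np.hstack([a,b]),None,fx=2.6,fy=2.6,interpolation=2))
E
```

```text
[-4.91 -5.4  -4.78 -4.99]
[-12.9  -9.7  -0.1   8.7  11.6] 720
```

View pics/c4.png

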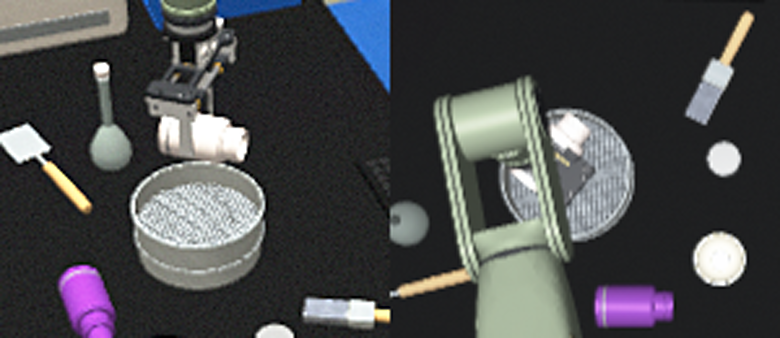

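The jar is still full at about 5.0 N, and the mesh is empty. In the crop it is level at (205,140), with the mouth at (240,145) pointing away from the robot and to its right. Shifting it, then upturning over the sieve.

Request:
send_rows(motion=[-17,-3,8,0,0,0.02,-18,-2,8,0,0,0.02,-17,-3,7,0,0,0.03,-18,-1,8,0,0,0.02,-17,-1,8,-0.01,0,0.02,-18,-1,8,0,-0.01,0.02,0,0,0,0,0,0])

```text
clock: 15.75
ee_pos: [490.7, 326.0, 153.3]
orientation: [2.905, -1.192, -0.014]
wrist_force: [-1.6, -0.9, -6.6]
width: 65.4
grip_force: 60.0
```

Request:
send_rows(motion=[1,-2,-7,0.02,-0.11,0.02,0,-1,-7,0.03,-0.11,0.03,1,-2,-7,0.02,-0.11,0.02,1,-1,-8,0.03,-0.11,0.03,1,-2,-8,0.02,-0.11,0.02,2,-2,-7,0.03,-0.11,0.03,1,-1,-8,0.02,-0.11,0.02,1,-2,-9,0.03,-0.11,0.02,1,-2,-8,0.02,-0.11,0.03,1,-2,-9,0.03,-0.11,0.02])

```text
clock: 16.58
ee_pos: [533.7, 292.9, 215.6]
orientation: [-1.931, 1.126, 1.149]
wrist_force: [-0.1, 0.3, -5.4]
width: 65.1
grip_force: 60.0
```

Request:
send_rows(motion=[1,-2,-9,0.02,-0.11,0.03,1,-1,-9,0.03,-0.11,0.02,0,-3,-9,0.02,-0.11,0.03,1,-2,-9,0.03,-0.11,0.02,0,0,0,0,0,0,0,0,0,0,0,0,0,0,0,0,0,0,0,0,0,0,0,0])

```text
clock: 17.25
ee_pos: [552.9, 266.3, 224.3]
orientation: [-1.467, 1.021, 1.452]
wrist_force: [-0.0, -0.4, -5.1]
width: 65.1
grip_force: 60.0
```

```bash
python3 - <<'E'
from kin import *
f=[]
for i in range(3):
    grab('side','s5%d'%i); f.append(manip.sense()['wrist_force'])
s=manip.sense();p,r=now();print(np.round(f,2),s['clock'],s['joint_positions'].round(2),p.round(1))
print('mouth',p+r.apply([73,0,-11]),r.as_matrix().round(2).tolist())
E
```

```text
[[-0.13 -0.04 -4.89]
 [-1.12 -0.38 -4.83]
 [ 0.09 -0.16 -4.7 ]] 17.4 [-0.21  0.79  1.43  1.21  2.    2.41] [552.4 266.5 224.2]
mouth [556.6739047  256.00759642 151.28078213] [[0.01, -0.94, -0.34], [-0.0, -0.34, 0.94], [-1.0, -0.01, -0.0]]
```

Fully upturned at the right place, and the rods are still caught. Shaking.

Request:
send_rows(motion=[0,14,0,0,0,0,0,-28,0,0,0,0,0,28,0,0,0,0,0,-28,0,0,0,0,0,14,14,0,0,0,0,0,-28,0,0,0,0,0,28,0,0,0,0,0,-28,0,0,0,0,0,14,0,0,0,0,0,0,0,0,0])

```text
clock: 18.23
ee_pos: [552.0, 266.8, 224.5]
orientation: [-1.463, 1.02, 1.456]
wrist_force: [-0.1, 0.5, -1.6]
width: 64.8
grip_force: 60.0
```

Request:
send_rows(motion=[-14,0,0,0,0,0,14,0,0,0,0,0,-16,0,0,0,0,0,16,0,0,0,0,0,-18,0,0,0,0,0,18,0,0,0,0,0,-18,0,0,0,0,0,18,0,0,0,0,0,0,0,0,0,0,0,0,0,0,0,0,0])

```text
clock: 19.07
ee_pos: [551.8, 265.9, 222.1]
orientation: [-1.459, 1.024, 1.46]
wrist_force: [0.6, 0.1, -1.4]
width: 65.0
grip_force: 60.0
```

```bash
cat > w.py <<'E'
from kin import *
f=[]
for i in range(3): a,d=grab('side','w%d'%i); f.append(manip.sense()['wrist_force'][2])
s=manip.sense();p,r=now();print(np.round(f,2),s['clock'],s['joint_positions'].round(2),p.round(1))
print('mouth',(p+r.apply([73,0,-11])).round(1),r.as_matrix().round(2).tolist())
W=pts('side',d);W0=pts('side',np.load('pics/side0.npy'))
m=(np.hypot(W0[...,0]-562,W0[...,1]-244)<85)&(W[...,2]<90)&(W0[...,2]<70)
m&=(W-W0)[...,2]>8;print('raised px',m.sum())
E
python3 w.py
```

```text
[-1.53 -2.34 -1.35] 19.2167 [-0.21  0.8   1.43  1.21  2.01  2.41] [552.2 265.8 222.9]
mouth [556.2 255.5 149.9] [[0.0, -0.94, -0.34], [0.0, -0.34, 0.94], [-1.0, -0.0, -0.0]]
raised px 35
```

The weight is down to about 1.7 N, which matches the empty jar (1.77 N). One more short shake, then a look.

Request:
send_rows(motion=[0,10,0,0,0,0,0,-20,0,0,0,0,0,20,0,0,0,0,0,-10,0,0,0,0,-14,0,0,0,0,0,14,0,0,0,0,0,-14,0,0,0,0,0,14,0,0,0,0,0,0,0,0,0,0,0,0,0,0,0,0,0])

```text
clock: 20.05
ee_pos: [551.8, 265.8, 221.9]
orientation: [-1.459, 1.024, 1.459]
wrist_force: [-0.1, 0.1, -1.0]
width: 65.2
grip_force: 60.0
```

```bash
python3 w.py; python3 - <<'E'
from kin import *
a=cv2.imread('pics/w2.png')[60:180,170:320];grab('top','t6');b=cv2.imread('pics/t6.png')[140:215,130:210]
a=cv2.resize(a,None,fx=3,fy=3,interpolation=2);b=cv2.resize(b,(360,360),interpolation=2)
cv2.imwrite('pics/c6.png',np.hstack([a[:360],b])[:, :800])
# back-tilt plan
q=manip.sense()['joint_positions'];p,r=now();arc=[73,0,-11]
P1=np.array([545,290,215.]);r1=frame(135)
q1,o=chain(q,seg(p,r,P1,r1,18));show(o,3);plan(p,r,P1,r1,18)
E
```

```text
[-1.4  -1.41 -2.17] 20.2 [-0.21  0.8   1.43  1.21  2.01  2.41] [552.1 265.8 222.4]
mouth [556.  255.5 149.4] [[0.0, -0.94, -0.34], [0.0, -0.34, 0.94], [-1.0, -0.0, 0.0]]
raised px 36
[-0.2   0.75  1.42  1.15  1.97  2.4 ] 0.0 0.0 0.06
[-0.16  0.64  1.41  0.98  1.88  2.4 ] 0.0 0.0 0.058
[-0.1   0.53  1.39  0.8   1.78  2.42] 0.0 0.0 0.06
[-0.    0.43  1.39  0.61  1.67  2.46] 0.0 0.0 0.065
[0.11 0.36 1.4  0.4  1.57 2.53] 0.0 0.0 0.072
[0.25 0.3  1.41 0.17 1.48 2.62] 0.0 0.0 0.08
[0.35 0.29 1.42 0.   1.43 2.7 ] 0.0 0.0 0.086
0,0,1,-0.02,0.09,-0.02,1,0,2,-0.02,0.08,-0.02,0,0,1,-0.02,0.09,-0.02,0,0,2,-0.02,0.08,-0.02,0,-1,1,-0.02,0.09,-0.01,0,0,2,-0.02,0.08,-0.02,-1,0,1,-0.01,0.09,-0.02,0,0,1,-0.02,0.09,-0.02,-1,-1,2,-0.02,0.08,-0.02,0,0,1,-0.02,0.09,-0.02
-1,0,1,-0.02,0.08,-0.02,-1,-1,1,-0.02,0.09,-0.02,-1,0,1,-0.02,0.08,-0.02,-1,-1,1,-0.02,0.09,-0.02,-1,0,1,-0.02,0.09,-0.02,-1,-1,1,-0.02,0.08,-0.01,-1,0,1,-0.02,0.09,-0.02,-1,-1,0,-0.02,0.08,-0.02
end [545.2 289.7 215.2] err [ 0.2 -0.3  0.2] max [1.   1.   2.   0.02 0.09 0.02]
```

View pics/c6.png

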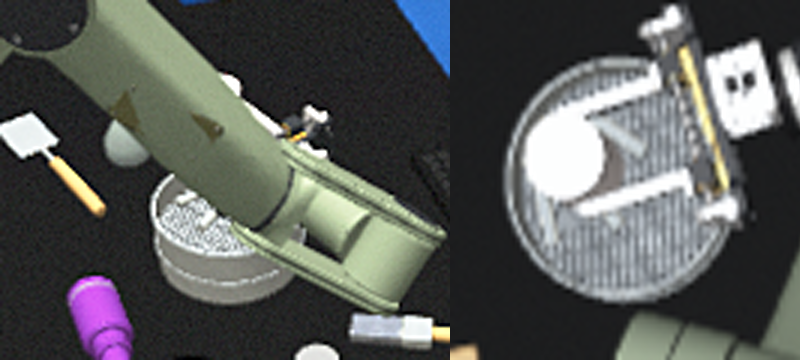

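The mesh shows rods under the jar: right crop at (545,220), (615,215) and (625,135). The arm hides part of the sieve, so I'll count once the jar is clear. Going back to level now.

Request:
send_rows(motion=[0,0,1,-0.02,0.09,-0.02,1,0,2,-0.02,0.08,-0.02,0,0,1,-0.02,0.09,-0.02,0,0,2,-0.02,0.08,-0.02,0,-1,1,-0.02,0.09,-0.01,0,0,2,-0.02,0.08,-0.02,-1,0,1,-0.01,0.09,-0.02,0,0,1,-0.02,0.09,-0.02,-1,-1,2,-0.02,0.08,-0.02,0,0,1,-0.02,0.09,-0.02])

```text
clock: 21.08
ee_pos: [548.4, 278.9, 218.7]
orientation: [-2.344, 1.198, 0.778]
wrist_force: [-0.5, 0.6, -2.1]
width: 64.9
grip_force: 60.0
```

Request:
send_rows(motion=[-1,0,1,-0.02,0.08,-0.02,-1,-1,1,-0.02,0.09,-0.02,-1,0,1,-0.02,0.08,-0.02,-1,-1,1,-0.02,0.09,-0.02,-1,0,1,-0.02,0.09,-0.02,-1,-1,1,-0.02,0.08,-0.01,-1,0,1,-0.02,0.09,-0.02,-1,-1,0,-0.02,0.08,-0.02,0,0,0,0,0,0])

```text
clock: 21.83
ee_pos: [542.5, 293.1, 215.7]
orientation: [2.902, -1.197, -0.008]
wrist_force: [-0.8, 0.2, -1.9]
width: 65.2
grip_force: 60.0
```

```bash
python3 w.py; python3 - <<'E'
from kin import *
q=manip.sense()['joint_positions'];p,r=now();print((r.inv()*frame(135)).as_rotvec().round(3))
# sweep back (yaw increasing 135 -> 350.65 = -tool z) while carrying to the mill
ex=np.array([510.06,-256.76]);ax=np.array([np.cos(np.radians(-9.35)),np.sin(np.radians(-9.35))])
P=np.array([525.5,-258.5,200.])
n=38;tot=np.radians(350.65-135)
path=[];cp,cr=p.copy(),r;out=[]
for i in range(1,n+1):
    # sideways lead via straight line
    t=i/n;pt=p+(P-p)*t;rt=frame(135+(350.65-135)*t)
    sh=np.round(cr.inv().apply(pt-cp));tu=np.round((cr.inv()*rt).as_rotvec(),2)
    cp=cp+cr.apply(sh);cr=cr*R.from_rotvec(tu);out+=list(sh+0.)+list(tu+0.);path.append((cp,cr))
print(cp,(cr.inv()*frame(350.65)).as_rotvec())
_,o=chain(q,path);show(o,6);print(max(x[3] for x in o))
for i in range(0,n*6,60): print(','.join('%g'%v for v in out[i:i+60]))
E
```

```text
[-1.92 -2.77 -1.17] 21.9833 [0.35 0.29 1.42 0.   1.44 2.71] [544.6 289.6 214.8]
mouth [596.2 237.8 225.4] [[0.71, -0.71, -0.01], [-0.71, -0.71, 0.0], [-0.01, 0.01, -1.0]]
raised px 127
[ 0.005  0.005 -0.003]
[ 525.60214819 -258.0135118   199.67812354] [-0.00166218  0.00479758  0.00372321]
[ 0.33  0.27  1.44 -0.01  1.43  2.59] 0.0 0.0 0.117
[0.18 0.2  1.54 0.01 1.41 1.84] 0.0 0.0 0.124
[ 0.03  0.15  1.6  -0.01  1.39  1.1 ] 0.0 0.0 0.126
[-0.13  0.12  1.64  0.    1.38  0.34] 0.0 0.0 0.116
[-0.3   0.12  1.64  0.    1.37 -0.42] 0.0 0.0 0.127
[-0.45  0.16  1.6  -0.    1.38 -1.16] 0.0 0.0 0.124
[-0.58  0.22  1.54  0.    1.38 -1.89] 0.0 0.0 0.122
[-0.6   0.23  1.53  0.    1.38 -2.02] 0.0 0.0 0.121
0.1333450056563915
10,11,0,0,0.01,-0.1,9,11,1,0.01,0,-0.1,7,12,0,0,0,-0.1,7,13,1,0,0,-0.1,5,14,0,0,-0.01,-0.1,3,14,0,0,0,-0.1,2,14,1,0,0,-0.1,1,14,0,0,0,-0.09,0,15,0,0,0,-0.1,-2,14,1,-0.01,0,-0.1
-4,14,0,0,0,-0.1,-5,14,1,0,0,-0.1,-6,13,0,0,0,-0.1,-7,12,0,0,0,-0.1,-9,12,1,0,0,-0.1,-9,11,0,0,0,-0.1,-11,9,1,0,0.01,-0.1,-12,9,0,0,0,-0.1,-12,7,1,0,0,-0.09,-13,6,0,0,0,-0.1
-14,5,0,0,0,-0.1,-14,4,1,0,0,-0.1,-14,2,0,0,0,-0.1,-14,0,0,0,0,-0.1,-15,0,1,0,0,-0.1,-14,-3,0,0.01,0,-0.1,-14,-3,0,0,0,-0.1,-14,-5,1,0,0,-0.1,-13,-7,0,0,0,-0.09,-12,-7,1,0,0,-0.1
-11,-9,0,0,0,-0.1,-11,-10,0,0,0,-0.1,-10,-10,1,0,0,-0.1,-8,-12,0,0,0,-0.1,-7,-13,0,0,0,-0.1,-6,-13,1,0,0,-0.1,-5,-13,0,0,-0.01,-0.1,-3,-14,1,0,0,-0.1
```

Request:
send_rows(motion=[10,11,0,0,0.01,-0.1,9,11,1,0.01,0,-0.1,7,12,0,0,0,-0.1,7,13,1,0,0,-0.1,5,14,0,0,-0.01,-0.1,3,14,0,0,0,-0.1,2,14,1,0,0,-0.1,1,14,0,0,0,-0.09,0,15,0,0,0,-0.1,-2,14,1,-0.01,0,-0.1])

```text
clock: 22.82
ee_pos: [540.9, 142.9, 210.8]
orientation: [3.12, 0.318, -0.002]
wrist_force: [-0.3, -0.4, -2.1]
width: 65.2
grip_force: 60.0
```

Request:
send_rows(motion=[-4,14,0,0,0,-0.1,-5,14,1,0,0,-0.1,-6,13,0,0,0,-0.1,-7,12,0,0,0,-0.1,-9,12,1,0,0,-0.1,-9,11,0,0,0,-0.1,-11,9,1,0,0.01,-0.1,-12,9,0,0,0,-0.1,-12,7,1,0,0,-0.09,-13,6,0,0,0,-0.1])

```text
clock: 23.65
ee_pos: [534.4, -0.8, 207.1]
orientation: [2.598, 1.765, 0.01]
wrist_force: [0.3, 0.2, -0.8]
width: 64.9
grip_force: 60.0
```

Request:
send_rows(motion=[-14,5,0,0,0,-0.1,-14,4,1,0,0,-0.1,-14,2,0,0,0,-0.1,-14,0,0,0,0,-0.1,-15,0,1,0,0,-0.1,-14,-3,0,0.01,0,-0.1,-14,-3,0,0,0,-0.1,-14,-5,1,0,0,-0.1,-13,-7,0,0,0,-0.09,-12,-7,1,0,0,-0.1])

```text
clock: 24.48
ee_pos: [529.6, -145.4, 203.2]
orientation: [-1.447, -2.785, 0.001]
wrist_force: [1.1, 0.1, -1.6]
width: 65.1
grip_force: 60.0
```

Request:
send_rows(motion=[-11,-9,0,0,0,-0.1,-11,-10,0,0,0,-0.1,-10,-10,1,0,0,-0.1,-8,-12,0,0,0,-0.1,-7,-13,0,0,0,-0.1,-6,-13,1,0,0,-0.1,-5,-13,0,0,-0.01,-0.1,-3,-14,1,0,0,-0.1,0,0,0,0,0,0,0,0,0,0,0,0])

```text
clock: 25.32
ee_pos: [525.4, -259.2, 200.1]
orientation: [0.26, 3.125, -0.001]
wrist_force: [-0.7, -0.2, -2.8]
width: 65.3
grip_force: 60.0
```

```bash
python3 w.py; python3 - <<'E'
from kin import *
grab('top','t7')
a=cv2.imread('pics/w2.png')[95:175,205:285];b=cv2.imread('pics/t7.png')[145:210,135:200]
c=cv2.imread('pics/w2.png')[190:270,225:325]
I=cv2.resize
cv2.imwrite('pics/c7.png',np.hstack([I(a,(400,400),interpolation=2),I(b,(400,400),interpolation=2)]))
W=pts('side',np.load('pics/w2.npy'));M=np.array([510.06,-256.76]);ax=np.array([np.cos(np.radians(-9.35)),np.sin(np.radians(-9.35))]);pe=np.array([-ax[1],ax[0]])
p,r=now();d=W[...,:2]-M;u=d@ax;v=d@pe;z=W[...,2]
m=(abs(v)<30)&(z>p[2]-20)&(z<p[2]+35)&(abs(u)<100);print('jar u',np.percentile(u[m],[0,1,99,100]).round(1))
plan(p,r,[525.5,-259,80],frame(-9.35),12)
print(fk(manip.sense()['joint_positions'],K)[0],p)
E
```

```text
[-2.27 -1.09 -2.6 ] 25.4667 [-0.6   0.23  1.53  0.    1.38 -2.01] [ 526.  -257.5  200.4]
mouth [ 453.9 -245.8  210.9] [[-0.99, 0.16, 0.01], [0.16, 0.99, -0.0], [-0.01, -0.0, -1.0]]
raised px 50
jar u [-58.9 -58.4  60.1  60.7]
0,0,10,0,0,0,0,0,10,0,0,0,0,0,10,0,0,0,0,-1,10,0,0,0,1,0,10,0,0,0,0,0,10,0,0,0,0,0,10,0,0,0,0,0,10,0,0,0,0,0,10,0,0.01,0,0,0,10,0,0,0
0,0,10,0,0,0,0,-1,10,0,0,0
end [ 525.4 -259.4   80.5] err [-0.1 -0.4  0.5] max [ 1.    1.   10.    0.    0.01  0.  ]
[ 526.02591669 -257.07891319  200.62323062] [ 526.19621384 -257.33624713  200.49287511]
```

View pics/c7.png

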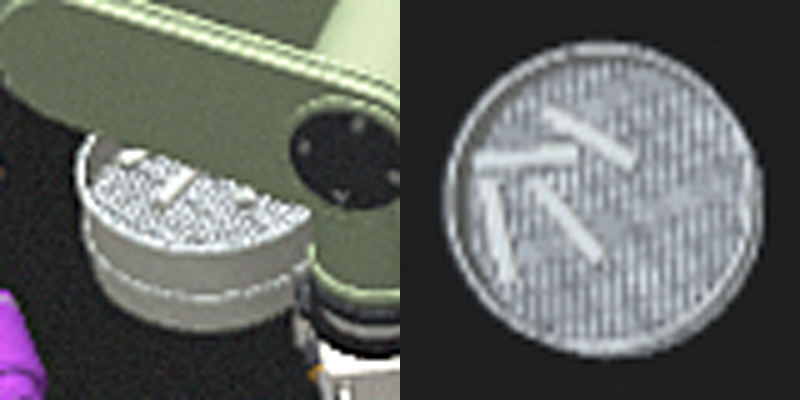

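All four rods lie on the mesh, at right crop (590,135), (525,158), (497,232) and (570,220). Lowering the jar onto the rollers.

```bash
python3 - <<'E'
from kin import *
p,r=now();plan(p,r,[523.4,-258.9,80],frame(-9.35),14)
E
```

```text
0,0,9,0,0,0,0,0,8,0,0,0,1,0,9,0,0,0,0,-1,8,0,0,0,0,0,9,0,0,0,0,0,9,0,0,0,1,0,8,0,0,0,0,0,9,0,0,0,0,0,8,0,0,0,0,0,9,0,0,0
1,0,9,0,0.01,0,0,-1,8,0,0,0,0,0,9,0,0,0,0,0,8,0,0,0
end [ 523.4 -259.1   80.5] err [ 0.  -0.2  0.5] max [1.   1.   9.   0.   0.01 0.  ]
```

Request:
send_rows(motion=[0,0,9,0,0,0,0,0,8,0,0,0,1,0,9,0,0,0,0,-1,8,0,0,0,0,0,9,0,0,0,0,0,9,0,0,0,1,0,8,0,0,0,0,0,9,0,0,0,0,0,8,0,0,0,0,0,9,0,0,0])

```text
clock: 26.35
ee_pos: [524.9, -259.0, 113.9]
orientation: [0.249, 3.124, -0.005]
wrist_force: [1.0, -0.7, -1.4]
width: 65.3
grip_force: 60.0
```

Request:
send_rows(motion=[1,0,9,0,0.01,0,0,-1,8,0,0,0,0,0,8,0,0,0,0,0,5,0,0,0,0,0,2,0,0,0,0,0,0,0,0,0,0,0,0,0,0,0])

```text
clock: 26.93
ee_pos: [523.8, -259.9, 82.8]
orientation: [-0.25, -3.129, 0.004]
wrist_force: [0.7, 0.6, -1.6]
width: 64.9
grip_force: 60.0
```

```bash
python3 - <<'E'
from kin import *
for i in range(3):
    manip.camera('side');s=manip.sense();print(s['ee_pos'].round(1),s['wrist_force'].round(2))
p,r=now();print((r.inv()*frame(-9.35)).as_rotvec().round(3))
E
```

```text
[ 524.  -260.1   83.1] [-0.43  0.45 -2.04]
[ 524.1 -260.1   83.2] [ 0.2  -0.38 -2.16]
[ 524.1 -260.1   83.3] [ 0.15 -0.16 -2.04]
[-0.003 -0.002  0.004]
```

Down in small steps until it touches.

Request:
send_rows(motion=[0,1,2,0,0,0,0,0,2,0,0,0,0,0,1,0,0,0,0,0,1,0,0,0,0,0,0,0,0,0,0,0,0,0,0,0])

```text
clock: 27.58
ee_pos: [523.7, -258.8, 76.4]
orientation: [-0.25, -3.128, 0.003]
wrist_force: [-0.4, 0.3, -1.4]
width: 65.3
grip_force: 60.0
```

Request:
send_rows(motion=[0,0,1,0,0,0,0,0,0,0,0,0,0,0,0,0,0,0])

```text
clock: 27.83
ee_pos: [523.7, -258.8, 75.5]
orientation: [-0.25, -3.128, 0.003]
wrist_force: [0.4, -0.1, -1.5]
width: 65.0
grip_force: 60.0
```

Request:
send_rows(motion=[0,0,1,0,0,0,0,0,0,0,0,0,0,0,0,0,0,0])

```text
clock: 28.08
ee_pos: [523.9, -258.9, 74.7]
orientation: [-0.25, -3.129, 0.004]
wrist_force: [-0.1, -0.8, -2.0]
width: 65.2
grip_force: 60.0
```

Request:
send_rows(motion=[0,0,1,0,0,0,0,0,0,0,0,0,0,0,0,0,0,0])

```text
clock: 28.33
ee_pos: [523.9, -259.0, 74.1]
orientation: [-0.25, -3.129, 0.004]
wrist_force: [-2.3, 0.1, 3.3]
width: 65.3
grip_force: 60.0
```

Request:
send_rows(motion=[0,0,1,0,0,0,0,0,0,0,0,0,0,0,0,0,0,0])

```text
clock: 28.58
ee_pos: [523.9, -259.0, 74.0]
orientation: [-0.249, -3.129, 0.004]
wrist_force: [-3.3, 1.2, 7.9]
width: 65.4
grip_force: 60.0
```

Seated, with the contact force rising to 8 N. I relieve it slightly, release and withdraw.

Request:
send_rows(motion=[0,0,-1,0,0,0,0,0,0,0,0,0])

```text
clock: 28.75
ee_pos: [523.9, -259.0, 74.1]
orientation: [-0.25, -3.129, 0.004]
wrist_force: [-1.5, 1.1, 3.3]
width: 65.1
grip_force: 60.0
```

Request:
send_rows(motion=[0,0,0,0,0,0,0,0,0,0,0,0,0,0,0,0,0,0,0,0,0,0,0,0,0,0,0,0,0,0,0,0,0,0,0,0,0,0,0,0,0,0,0,0,0,0,0,0], gripper=0)

```text
clock: 29.42
ee_pos: [523.7, -258.8, 73.5]
orientation: [-0.249, -3.129, 0.003]
wrist_force: [-0.2, 0.4, -0.7]
width: 94.5
grip_force: 0.0
```

Request:
send_rows(motion=[0,0,-3,0,0,0,0,0,-6,0,0,0,0,0,-10,0,0,0,0,0,-15,0,0,0,0,0,-20,0,0,0,0,0,-20,0,0,0,0,0,-20,0,0,0,0,0,-20,0,0,0,0,0,-20,0,0,0,0,0,-20,0,0,0])

```text
clock: 30.25
ee_pos: [524.4, -258.6, 230.0]
orientation: [-0.25, -3.13, 0.005]
wrist_force: [0.8, -0.5, -0.0]
width: 93.6
grip_force: 0.0
```

Request:
send_rows(motion=[20,20,-10,0,0,0,25,30,0,0,0,0,25,30,0,0,0,0,25,30,0,0,0,0,20,30,0,0,0,0,0,30,0,0,0,0,0,30,0,0,0,0,0,20,0,0,0,0,0,0,0,0,0,0,0,0,0,0,0,0])

```text
clock: 31.08
ee_pos: [445.8, -22.7, 238.4]
orientation: [-0.246, -3.131, 0.005]
wrist_force: [0.1, -0.2, 0.3]
width: 93.6
grip_force: 0.0
```

```bash
python3 - <<'E'
from kin import *
M=np.array([510.06,-256.76]);ax=np.array([np.cos(np.radians(-9.35)),np.sin(np.radians(-9.35))]);pe=np.array([-ax[1],ax[0]])
for n in('top','side'):
    _,D=grab(n,n+'9');W=pts(n,D);d=W[...,:2]-M;u=d@ax;v=d@pe;z=W[...,2]
    m=(abs(v)<45)&(z>95)&(z<126)&(abs(u)<100);print(n,'u',np.percentile(u[m],[0,1,50,99,100]).round(1))
    m2=m&(z>113);print('v',np.median(v[m2]),v[m2].min(),v[m2].max(),np.percentile(z[m],99))
s=manip.sense();print(s['clock'],s['ee_pos'],s['wrist_force'])
cv2.imwrite('pics/c9.png',np.hstack([cv2.resize(cv2.imread('pics/top9.png')[100:240,130:340],None,fx=1.9,fy=1.9),cv2.resize(cv2.imread('pics/side9.png')[130:270,190:390],(400,266))]))
E
```

```text
top u [-60.6 -59.    1.4  57.5  58.2]
v 0.05861583567855651 -22.86284690366895 23.603660582746866 124.07962232463504
side u [-60.2 -58.7   3.   57.4  59. ]
v -4.798976609534943 -27.80096013907264 18.88587193319048 121.58370524504397
31.1833 [445.72801703 -23.8516812  237.95652206] [0.25211101 0.41703097 0.00781912]
```

View pics/c9.png

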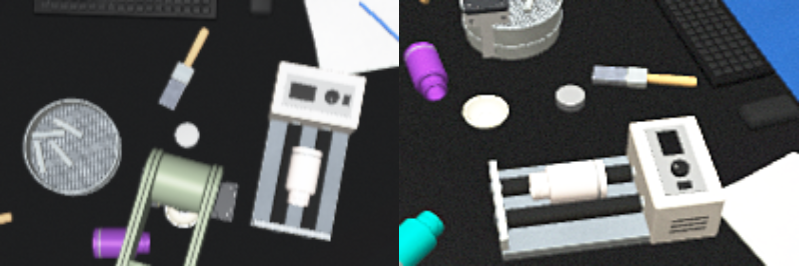

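The jar lies mid-rollers at left crop (303,177) with its mouth toward the robot. The four rods are on the mesh at (58,140), the bystanders are where they were, and the arm is clear. Handing in.

```bash
python3 -c "
from workcell import manip
print(manip.close_job())"
```

```text
the job is handed in; nothing more can be done
None
```

The job is handed in at about 31 s on the robot's clock: all four rods are on the sieve mesh, and the empty jar lies back mid-rollers within a few millimetres of where it was, mouth toward the robot, released with the arm clear.

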